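# Press a book's spine home in the label press

### The job

Slide the blue hardback book flat along the desk, spine first, between the two fences of the label press, and push it in against the sprung pad until the spine rests firmly on both steel stops, so that the label sticks. Do not ram it, and do not lift the book off the desk or disturb the mug, pen pot or stapler. Finish while still holding the book pressed against the stops: if you let go, the spring pushes it back off them.

Things in the scene. Friction and masses are not known exactly. Their poses are not given: they have to be found in the camera images.
- book: Closed hardback, blue cloth covers, lying flat and loose on the desk, 0.2 to 0.37 kg. 100 mm from fore-edge to spine (x), 140 mm along the spine (y), 32 mm thick (z). Origin: centre of its underside. +x points to the closed cloth spine, which goes in first; the other three sides show pale pages. Push on the fore-edge, at x = -50 mm. It starts squarish to the press mouth: up to 0.3 rad off.
- spine (a point): Middle of the book's flat spine face: 50 mm along the book's +x from its origin, 16 mm above its underside.
- press: Label press, fixed to the desk at the robot's left, mouth towards its right: grey housing 170 mm wide, 48 mm high, from x = 20 to 80 mm, with sprung pad and two stops before it, between low fences. Origin: on the desk, mid-channel, on the line of the stops' faces. +x is the pushing direction, into the press. With the spine on the stops the book's origin is at x = -50 mm, y = 0.
- mouth (a point): Middle of the press's open mouth, on the desk, 85 mm before the stop line. Two aluminium fences 24 mm high, inner faces at y = +-73 mm of the press, run straight from the housing to 25 mm short of the mouth, then flare to about +-88 mm. The desk is the channel's floor. The book starts with its spine 85 to 155 mm before this point, up to 35 mm (spine 50) off the centre line.
- stops: The two steel stop blocks of the press (one part, fixed to it), each 22 mm wide and 26 mm high, centred at y = +-55 mm of the press, faces at its x = 0. Origin and axes as the press.
- plunger (a joint): Travel of the sprung pad into the press, m: 0 = fully out (pad face 20 mm in front of the stops), 0.020 = pad face level with the stops' faces. Spring: about 3 N at 0, 8 N at 0.020; it always pushes back out. With the friction on the desk and fingers, bringing the book home takes 10 to 18 N; a push of 20 to 25 N holds it firmly on the stops.
- pad (a point): Centre of the sprung pad's face (pad 54 mm wide, 24 mm high, with a white paper label on it), 16 mm above the desk, in the middle of the channel.
- mug: White ceramic mug, 80 mm across, 92 mm high, standing on the desk beyond the work. Origin: centre of its underside. Leave alone.
- pen_pot: Dark wooden pen pot with pens, 76 mm across, 160 mm high with the pens, standing beyond the press. Origin: centre of its underside. Leave alone.
- stapler: Black and steel desk stapler, 130 x 36 x 53 mm high, long along its x. Origin: centre of its underside. Leave alone.
There are look-alikes about, which are no part of the job. There is more than one size of the book; the job needs the middle-sized.

How it is judged:
By the outcome, as a careful person would: the job done as asked, in the order asked, and still so for the second after the job is handed in, while the arm keeps its last pose, push and grip.
It also fails if it takes over 48 s, if anything falls off the work surface, if the arm or the gripper's body presses on something with over 40 N, if the wrist force passes 120 N, or if a joint passes its speed limit or range.

### The arm

A 7-joint arm with a two-finger parallel gripper is mounted at the origin on the work surface. World frame = base frame: x ahead of the robot, y to its left, z up, the work surface at z = 0. Lengths are in m, angles in rad, forces in N, time in s.
With the tool pointing down it reaches from about 0.35 to 0.9 m from the base axis. Payload 19.9 kg.
Tool frame: the origin (TCP) lies on the front face of the gripper's body, between the roots of the fingers; the fingertips stand 73 mm ahead of it and the grasp point (between the pads) lies 54 mm ahead of it (robot.grip_depth is the z of the grasp point in the tool frame, in m); z points along the fingers, y is the direction in which the jaws open and shut (so a half turn about z gives the same grasp; the last joint's range is limited). The gripper opens to 85 mm and grips with 20 to 120 N. Pads are 22 mm wide; open, the fingers measure 114 mm over their backs; the gripper's body (76 mm by 85 mm) begins 54 mm behind the grasp point. The pads swing forward as they close: fully open they stand 13 mm farther back than shut.
Start: joints at [-1.361, 0.417, -0.01, 1.614, 0.005, 1.111, -0.053], TCP at [0.156, 0.605, 0.304] pointing down, gripper open.
Joint ranges: [-2.81, 2.81], [-0.39, 2.02], [-1.27, 1.25], [0.06, 2.57], [-1.19, 4.33], [0.19, 2], [-2.82, 2.82]. Speed limits (rad/s): [1.89, 1.89, 2.39, 2.39, 3.01, 3.01, 3.01].

### API

Orientations are given as a unit quaternion [x, y, z, w].
In Python, from rig import monitor, optics, order, robot gives the robot as it stands.
- The arm moves only by the tool move_arm, never from a script. Its argument "rows" is one flat list of numbers, 4 for each row, row after row: the shift along the tool's x, y, z normalised to -1 to 1, where 1 is 0.5 m, then the turn about the tool's z normalised to -1 to 1, where 1 is 45 degrees. A call has 1 to 8 rows; each row is the pose to reach, as a shift and turn from the pose commanded when the call began, along the tool's axes at that moment; what a row does not reach only later rows make up. A row lasts 1/8 s, in which the tool goes at most 62.5 mm and 10.7 degrees, less where a joint would pass 70% of its speed; a pose out of reach is approached as far as the arm can. A call with a number of a shift or a turn outside -1 to 1 is refused whole. A call with a gripper value outside its range is refused whole. "claw" is the finger opening in mm, from 0 to 85.4, set as the call begins (left out, the last holds). The fingers move at their own pace and stop on an object; "squeeze" is the grip in N (left out, the last holds). Time passes only in rows, so rows that repeat a pose let the fingers close. It gives the time, the measured TCP pose, the force and the opening at its end, in the units of the state.
- monitor.get_state(): the state, without advancing time (a new reading comes with each control period).
- optics.capture(name): name is "side" or "top" or "wrist"; returns (picture, depth): 420x560x3 uint8, red, green, blue; 420x560 float32, m along the optical axis (not along the pixel's ray), 0 where there is no reading.
- optics.camera_params(name): a dict with "fx", "fy", "cx", "cy" (pixels), "rvec" (rotation vector, rad) and "tvec" (3), from world to camera coordinates, as OpenCV has them. Camera axes: x right, y down, z forward; pixel columns grow to the right and rows downward; lengths in m; the calibration is good to about 2 mm. The wrist camera is an equidistant fisheye: a pixel r from the principal point sees the ray r / f radians off the axis. A picture is of the moment at which its call begins: read the wrist's pose just before it. camera_params takes no time and is no camera call; for the wrist camera it gives the pose at the moment of the call.
- order.hand_in(): hands the job in, once; it reports no verdict.
The state is a dict: "time_s": time; "joint_positions": joint angles; "joint_velocities": joint speeds; "effort": joint torques, N m; "tool_pos": TCP position; "ee_rot": TCP orientation; "contact_force": force on the tool from outside, world axes, zero at the start; "torque": the same for the moment, N m; "opening": finger opening in m.
Only numpy, scipy, OpenCV 4.12 (cv2) and the standard library are available. Lean on these libraries where they do the work, as an engineer would, in place of code of your own. Each camera call takes 0.05 s, during which the arm holds its last target.

## Working session

There is one attempt and no reset: what is moved stays moved. The work goes in short steps, Python scripts to look and compute and a tool call to move; the robot and the scene stay as the last step left them, time stands still between calls to the robot, and variables do not carry over. Pictures are saved under pics/ and viewed, and the job is handed in when it is done.

Besides the shell and the picture viewer there is one more tool, called after "Call:" by a JSON object that holds its "op" and its "data", one argument or row to a line. move_arm: Moves the arm, as the interface text tells. Its arguments: {"type":"object","properties":{"rows":{"type":"array"},"claw":{"type":"number"},"squeeze":{"type":"number"}},"required":["rows"]}

```bash
mkdir -p pics; ls
python3 - <<'E'
from rig import monitor, optics, order, robot
import cv2
print(monitor.get_state())
for n in("side","top"):
    p,d=optics.capture(n); cv2.imwrite(f"pics/{n}0.png",p[...,::-1]); print(n,optics.camera_params(n))
E
```

```text
pics
{'time_s': 0.0, 'joint_positions': array([-1.3605184 ,  0.417956  , -0.01030085,  1.61417097,  0.00471234,
        1.11070842, -0.05302612]), 'joint_velocities': array([ 0.00111955, -0.0017054 , -0.00017962, -0.00120343, -0.00055008,
       -0.00040601,  0.00105315]), 'effort': array([ 1.15421219e-03, -8.64437270e+01,  6.79519661e-01, -4.34894872e+01,
        1.91316783e-02,  7.44729477e-03, -2.46209044e-05]), 'tool_pos': array([0.15564677, 0.60504044, 0.3032728 ]), 'ee_rot': array([ 1.25563814e-01,  9.92085358e-01, -6.09151709e-04, -2.50265215e-05]), 'contact_force': array([-0.04341217, -0.17479167, -0.96489077]), 'torque': array([-0.02526108, -0.00566748,  0.03233615]), 'opening': 0.08511934268310876}
side {'fx': 380.6292953947378, 'fy': 380.6292953947378, 'cx': 280.7854850709227, 'cy': 204.6424173307317, 'rvec': array([ 2.38056069, -0.57792373,  0.20098432]), 'tvec': array([-0.52253229,  0.2686181 ,  0.84409247])}
top {'fx': 414.1985961705477, 'fy': 414.1985961705477, 'cx': 282.2677323790692, 'cy': 211.57381844288696, 'rvec': array([ 2.15133884, -2.05008118,  0.22001184]), 'tvec': array([0.00681968, 0.64047625, 0.9593584 ])}
```

View pics/side0.png

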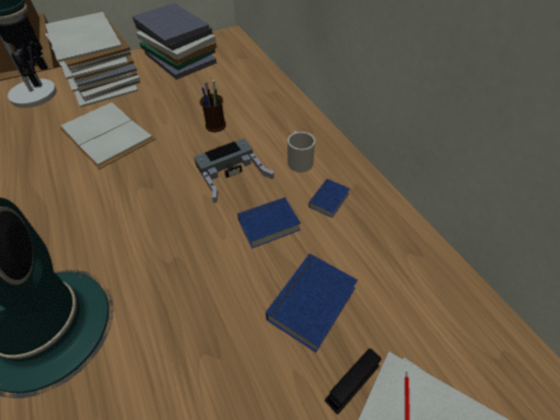

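View pics/top0.png

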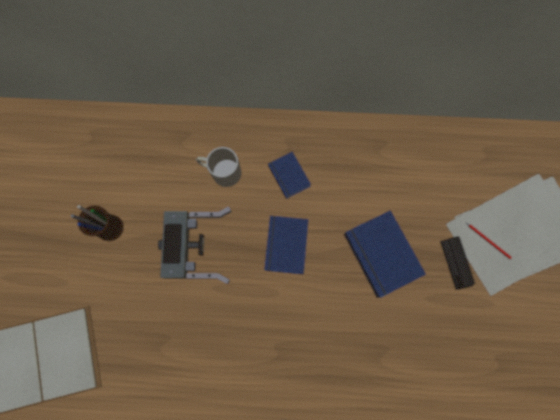

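The side and top views show three blue books. The middle-sized one is at about (287,245) in the top view. The press is at (185,245) with its mouth facing right in the image. Next I'll measure them.

```bash
cat > h.py <<'E'
import numpy as np, cv2
from rig import monitor, optics
from scipy.spatial.transform import Rotation as R
def ray2plane(n,uv,z,C=None):
    C=C or optics.camera_params(n); Rm=R.from_rotvec(C['rvec']).as_matrix(); t=np.array(C['tvec'])
    uv=np.atleast_2d(uv).astype(float)
    d=np.c_[(uv[:,0]-C['cx'])/C['fx'],(uv[:,1]-C['cy'])/C['fy'],np.ones(len(uv))]@Rm
    o=-Rm.T@t
    return o+d*((z-o[2])/d[:,2])[:,None]
def proj(n,P):
    C=optics.camera_params(n)
    K=np.array([[C['fx'],0,C['cx']],[0,C['fy'],C['cy']],[0,0,1]])
    return cv2.projectPoints(np.atleast_2d(P).astype(float),np.array(C['rvec']),np.array(C['tvec']),K,None)[0][:,0]
def blues(img):
    h=cv2.cvtColor(img,cv2.COLOR_RGB2HSV)
    m=cv2.inRange(h,(105,130,30),(130,255,255))
    m=cv2.morphologyEx(m,cv2.MORPH_CLOSE,np.ones((3,3)))
    m=cv2.morphologyEx(m,cv2.MORPH_OPEN,np.ones((3,3)))
    return [c for c in cv2.findContours(m,cv2.RETR_EXTERNAL,cv2.CHAIN_APPROX_NONE)[0] if cv2.contourArea(c)>300]
E
python3 - <<'E'
from h import *
np.set_printoptions(precision=4,suppress=True)
for n in("side","top"):
    img=cv2.imread(f"pics/{n}0.png")[...,::-1].copy()
    print(n,"base",proj(n,[[0,0,0],[0.156,0.605,0.3],[0.2,0.6,0]]))
    for c in blues(img):
        pts=ray2plane(n,c[:,0,:],0.032)[:,:2].astype(np.float32)
        r=cv2.minAreaRect(pts); print(r, cv2.minAreaRect(c)[0])
img=cv2.imread("pics/top0.png"); 
a=cv2.resize(img[190:300,140:330],None,fx=4,fy=4,interpolation=cv2.INTER_CUBIC); cv2.imwrite("pics/a.png",cv2.convertScaleAbs(a,alpha=1.8))
E
```

```text
side base [[ 45.1583 325.7712]
 [ 31.2496  57.6825]
 [ 92.3473 141.1733]]
((0.5529064536094666, -0.22468042373657227), (0.18185018002986908, 0.1306186020374298), 28.55611228942871) (311.62652587890625, 297.3121337890625)
((0.5600513219833374, 0.020861538127064705), (0.09505584090948105, 0.13661973178386688), 86.82086944580078) (268.2889099121094, 218.4300537109375)
((0.7465162873268127, 0.016752082854509354), (0.09920105338096619, 0.06786714494228363), 30.817293167114258) (329.37603759765625, 195.06802368164062)
top base [[285.2121 488.0965]
 [-62.8861 442.1879]
 [ 43.7449 382.5003]]
((0.5438312888145447, -0.2305334508419037), (0.08846156299114227, 0.08466298878192902), 14.964960098266602) (386.8953857421875, 256.7692565917969)
```

View pics/a.png

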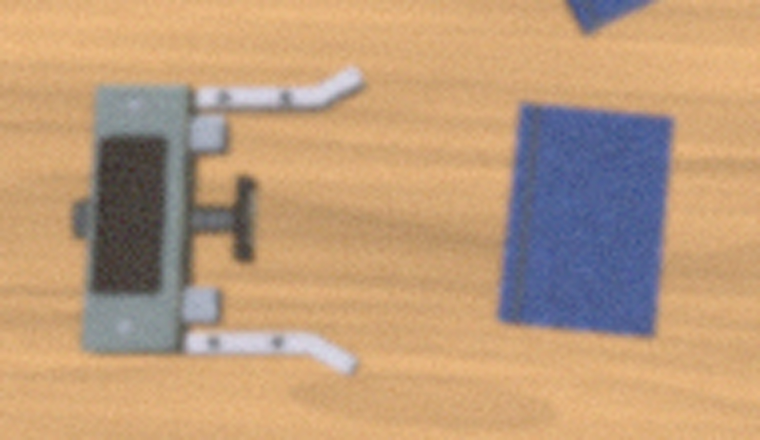

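Run:
```python
from h import *
np.set_printoptions(precision=4,suppress=True)
f=lambda p:np.array(p)/4.+[140-.375,190-.375]
def show(l,p,z):
    w=ray2plane("top",f(p),z)[:,:2]; print(l,w.tolist() and w.round(4).tolist(), np.linalg.norm(np.diff(w,axis=0),axis=1)); return w
show("housing",[(98,87),(190,87),(180,352),(82,350)],.048)
s=show("stops",[(226,117),(226,152),(219,288),(217,322)],.026)
show("fence up inner",[(198,107),(320,107)],.024);show("fence lo inner",[(186,333),(310,333)],.024)
show("pad",[(255,180),(250,262)],.028)
show("book",[(520,103),(674,118),(655,336),(499,320)],.032)
img=cv2.imread("pics/top0.png")[...,::-1].copy()
b=cv2.GaussianBlur(img,(3,3),0).astype(int)
m=((b[...,2]>b[...,0]*1.3)).astype(np.uint8); m[:, :200]=0
m=cv2.morphologyEx(m,cv2.MORPH_OPEN,np.ones((3,3)))
for c in cv2.findContours(m,0,1)[0]:
    if cv2.contourArea(c)>800:
        print(cv2.minAreaRect(c)[0],cv2.minAreaRect(ray2plane("top",c[:,0],.032)[:,:2].astype(np.float32)))
```

```text
housing [[0.6306, 0.3384], [0.6334, 0.2799], [0.4669, 0.2696], [0.4652, 0.3299]] [0.0586 0.1668 0.0604]
stops [[0.6193, 0.2602], [0.5964, 0.258], [0.5091, 0.2542], [0.4877, 0.2535]] [0.023  0.0874 0.0214]
fence up inner [[0.6254, 0.2794], [0.6292, 0.2002]] [0.0793]
fence lo inner [[0.48, 0.2728], [0.4838, 0.1947]] [0.0782]
pad [[0.5788, 0.2373], [0.5262, 0.2357]] [0.0526]
book [[0.6364, 0.0703], [0.6312, -0.0291], [0.4919, -0.0221], [0.4971, 0.0758]] [0.0995 0.1395 0.098 ]
(286.1534729003906, 244.46533203125) ((0.5639845132827759, 0.024361416697502136), (0.09379555284976959, 0.13654762506484985), 86.96546173095703)
(384.443603515625, 253.2928466796875) ((0.5534224510192871, -0.22370995581150055), (0.17770299315452576, 0.13066305220127106), 28.868741989135742)
(288.9977111816406, 174.42433166503906) ((0.749544620513916, 0.025965332984924316), (0.10128378868103027, 0.0698435828089714), 30.225522994995117)
```

The measured sizes match: the stops are 22 mm wide and the book is about 99 x 140 mm.
- **Press:** the origin is at about (0.5536, 0.2565), with the pushing direction heading 92.9°.
- **Book:** the centre is at about (0.564, 0.024), heading 87°. It is nearly on the channel's line and needs about +6° of yaw.

I'll push the fore-edge with both open fingers. First I'll bring the arm around.

Call:
{"op": "move_arm", "data": {
  "rows": [-0.07, -0.07, 0, 0.11, -0.14, -0.14, 0, 0.22, -0.21, -0.2, 0, 0.33, -0.28, -0.27, 0, 0.44, -0.35, -0.34, 0, 0.55, -0.42, -0.41, 0, 0.66, -0.49, -0.48, 0, 0.77, -0.56, -0.54, 0, 0.87],
  "claw": 85
}}

```text
time_s: 1.1
tool_pos: [0.3601, 0.2724, 0.3039]
ee_rot: [0.452, 0.892, 0.0, -0.0]
contact_force: [0.3, 1.5, 0.6]
opening: 0.085
```

```bash
cat >> h.py <<'E'
def goto(x,y,z,head):
    """normalised shift+turn from measured pose; head = heading (deg) of tool x"""
    s=monitor.get_state(); Rm=R.from_quat(s['ee_rot']).as_matrix()
    h=np.degrees(np.arctan2(Rm[1,0],Rm[0,0]))
    d=Rm.T@(np.array([x,y,z])-s['tool_pos'])/.5
    print('t',s['time_s'],'pos',s['tool_pos'].round(4),'head',round(h,2),'F',s['contact_force'].round(2),'j',s['joint_positions'].round(2))
    print('norm shift',d.round(4),'turn',round(((h-head+180)%360-180)/45,4))
E
python3 -c "
from h import *
goto(.5595,-.06,.30,87)"
```

```text
t 1.1 pos [0.3601 0.2724 0.3039] head 126.26 F [0.25 1.53 0.56] j [-0.99  0.1   0.29  2.03 -0.03  1.01 -0.05]
norm shift [-0.7719 -0.0716  0.0077] turn 0.8724
```

Call:
{"op": "move_arm", "data": {
  "rows": [-0.1, -0.01, 0, 0.11, -0.2, -0.02, 0, 0.22, -0.3, -0.03, 0, 0.33, -0.4, -0.04, 0, 0.44, -0.5, -0.05, 0, 0.55, -0.6, -0.06, 0, 0.66, -0.69, -0.065, 0, 0.77, -0.77, -0.07, 0, 0.87]
}}

```text
time_s: 2.1
tool_pos: [0.5606, -0.058, 0.3037]
ee_rot: [0.725, 0.689, -0.0, 0.0]
contact_force: [0.5, 1.9, 0.2]
opening: 0.0849
```

Call:
{"op": "move_arm", "data": {
  "rows": [0, 0, 0.09, 0, 0, 0, 0.18, 0, 0, 0, 0.25, 0, 0, 0, 0.3, 0, 0, 0, 0.3, 0]
}}

```text
time_s: 2.72
tool_pos: [0.5592, -0.0566, 0.1525]
ee_rot: [0.724, 0.69, -0.001, -0.001]
contact_force: [-0.1, -0.5, 0.6]
opening: 0.0847
```

```bash
python3 -c "
from h import *
goto(.5595,-.06,.068,87)
for n in ('top','side','wrist'):
    p,d=optics.capture(n); cv2.imwrite(f'pics/{n}1.png',cv2.convertScaleAbs(p[...,::-1],alpha=1.6))"
```

```text
t 2.725 pos [ 0.5592 -0.0566  0.1525] head 87.26 F [-0.12 -0.51  0.6 ] j [-0.37  0.56  0.54  1.9  -0.39  0.79  0.33]
norm shift [-0.0067  0.0016  0.1689] turn 0.0058
```

View pics/side1.png

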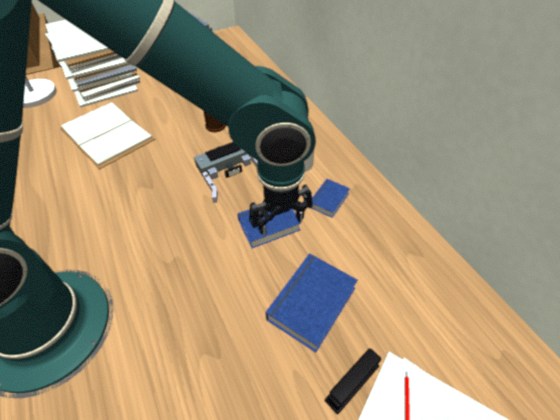

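View pics/wrist1.png

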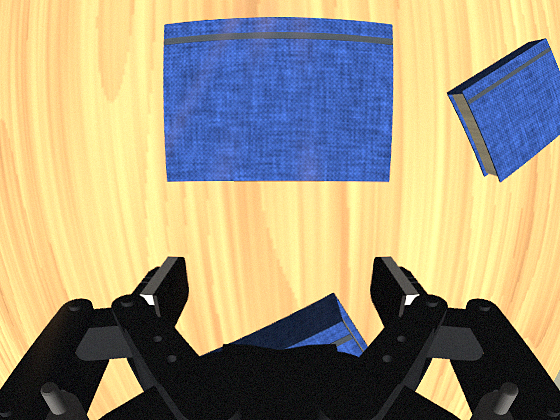

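In the wrist view the fingers straddle columns 160–390, square behind the book's fore-edge at row 180. Next I lower the tool.

Call:
{"op": "move_arm", "data": {
  "rows": [-0.005, 0, 0.05, 0, -0.005, 0, 0.1, 0, -0.005, 0, 0.145, 0, -0.005, 0, 0.145, 0]
}}

```text
time_s: 3.38
tool_pos: [0.5598, -0.059, 0.0814]
ee_rot: [0.724, 0.69, -0.0, -0.0]
contact_force: [-0.7, -0.6, -0.6]
opening: 0.0852
```

```bash
python3 -c "
from h import *
goto(.5595,-.06,.068,87)
for n in ('side','wrist'):
    p,d=optics.capture(n); p=cv2.convertScaleAbs(p[...,::-1],alpha=1.6)
    if n=='side': p=cv2.resize(p[180:280,220:350],None,fx=6,fy=6)
    cv2.imwrite(f'pics/{n}2.png',p)"
```

```text
t 3.375 pos [ 0.5598 -0.059   0.0814] head 87.27 F [-0.72 -0.64 -0.62] j [-0.31  0.67  0.47  1.92 -0.47  0.66  0.4 ]
norm shift [-0.002  -0.0005  0.0268] turn 0.006
```

View pics/side2.png

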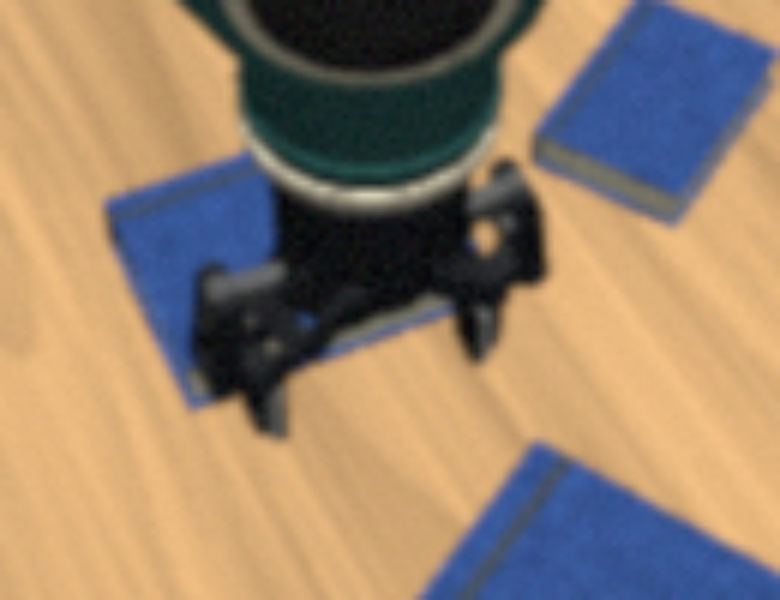

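View pics/wrist2.png

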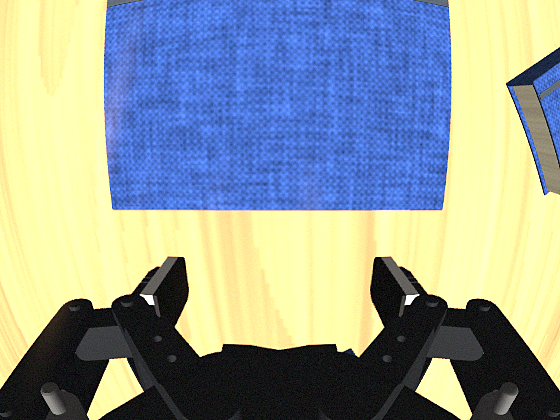

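```bash
python3 -c "
from h import *
for z in (0,.01,.02,.03): print(z, ray2plane('side',[[220+270/6,180+435/6],[220+483/6,180+358/6]],z)[:,:2].round(4).tolist())
p,d=optics.capture('side')
print(d[246:256,262:270].round(3)); 
"
```

```text
0 [[0.5161, -0.051], [0.615, -0.0579]]
0.01 [[0.5136, -0.0571], [0.6113, -0.0639]]
0.02 [[0.5112, -0.0631], [0.6076, -0.0698]]
0.03 [[0.5087, -0.0692], [0.604, -0.0758]]
[[0.914 0.913 0.916 0.91  0.91  0.914 0.976 0.977]
 [0.914 0.916 0.917 0.913 0.914 0.917 0.971 0.974]
 [0.918 0.922 0.921 0.    0.917 0.92  0.974 0.971]
 [0.92  0.92  0.925 0.92  0.923 0.924 0.973 0.969]
 [0.924 0.926 0.925 0.923 0.922 0.924 0.966 0.969]
 [0.966 0.928 0.93  0.925 0.927 0.929 0.964 0.965]
 [0.965 0.964 0.965 0.931 0.93  0.93  0.964 0.966]
 [0.962 0.96  0.96  0.965 0.965 0.963 0.964 0.962]
 [0.96  0.961 0.961 0.96  0.962 0.96  0.961 0.958]
 [0.958 0.961 0.961 0.957 0.96  0.959 0.957 0.962]]
```

Tip height comes out at about 20–25 mm with the TCP at 81 mm, so the open tips are about 60 mm ahead of the TCP, as specified. Next I lower to about 10 mm tip height and approach the fore-edge.

Call:
{"op": "move_arm", "data": {
  "rows": [0, 0, 0.012, 0, 0, 0, 0.025, 0, 0.015, 0, 0.025, 0, 0.03, 0, 0.025, 0, 0.04, 0, 0.025, 0, 0.05, 0, 0.025, 0, 0.05, 0, 0.025, 0]
}}

```text
time_s: 4.4
tool_pos: [0.5612, -0.0337, 0.069]
ee_rot: [0.724, 0.69, 0.0, 0.0]
contact_force: [-0.2, 0.3, -0.6]
opening: 0.0847
```

```bash
python3 -c "
from h import *
goto(.565,.04,.069,92.9)
p,d=optics.capture('wrist'); cv2.imwrite('pics/wrist3.png',cv2.convertScaleAbs(p[...,::-1],alpha=1.6))"
```

```text
t 4.4 pos [ 0.5612 -0.0337  0.069 ] head 87.3 F [-0.23  0.33 -0.63] j [-0.35  0.69  0.45  1.92 -0.48  0.64  0.37]
norm shift [ 0.1476  0.0007 -0.    ] turn -0.1244
```

View pics/wrist3.png

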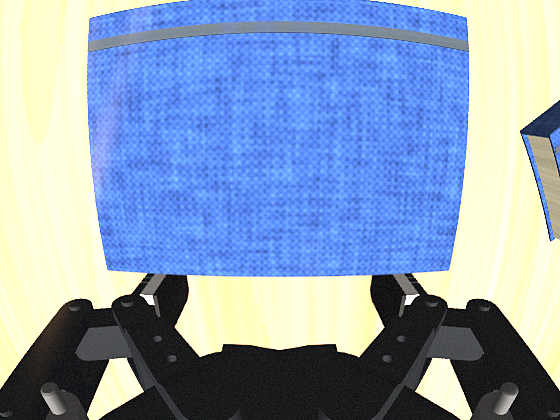

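The book edge, at row 272, is square and just at the fingers. Next I push and yaw together.

Call:
{"op": "move_arm", "data": {
  "rows": [0.015, 0, 0, 0, 0.032, 0, 0, -0.02, 0.05, 0, 0, -0.04, 0.07, 0, 0, -0.065, 0.09, 0, 0, -0.085, 0.11, 0, 0, -0.105, 0.13, 0, 0, -0.124, 0.148, 0, 0, -0.124]
}}

```text
time_s: 5.45
tool_pos: [0.5646, 0.0405, 0.0689]
ee_rot: [0.689, 0.725, -0.0, -0.0]
contact_force: [-0.3, -2.4, 1.7]
opening: 0.0851
```

```bash
python3 -c "
from h import *
goto(.561,.11,.069,92.9)
for n in ('side','wrist','top'):
  p,d=optics.capture(n); cv2.imwrite(f'pics/{n}4.png',cv2.convertScaleAbs(p[...,::-1],alpha=1.6))"
```

```text
t 5.45 pos [0.5646 0.0405 0.0689] head 92.88 F [-0.32 -2.36  1.65] j [-0.46  0.69  0.43  1.91 -0.46  0.64  0.31]
norm shift [ 0.1391 -0.0002 -0.0002] turn -0.0005
```

View pics/wrist4.png

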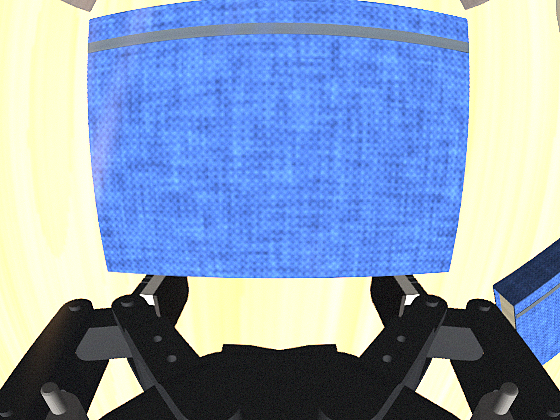

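View pics/top4.png

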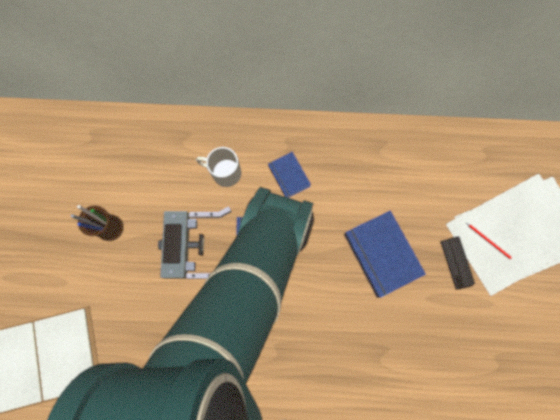

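```bash
cat >> h.py <<'E'
def wray(uv,z):
    C=optics.camera_params('wrist'); Rm=R.from_rotvec(C['rvec']).as_matrix(); o=-Rm.T@np.array(C['tvec'])
    a=(np.atleast_2d(uv)-[C['cx'],C['cy']])/[C['fx'],C['fy']]; r=np.linalg.norm(a,axis=1)
    d=np.c_[a*(np.sin(r)/r)[:,None],np.cos(r)]@Rm
    return o+d*((z-o[2])/d[:,2])[:,None]
O=np.array([.5536,.2565]); X=np.array([-.0506,.9987]); Y=np.array([-.9987,-.0506])
def press(P): return np.c_[(P[:,:2]-O)@X,(P[:,:2]-O)@Y]*1000
E
python3 -c "
from h import *
print(press(wray([[107,271],[450,271],[90,47],[469,49]],.032)).round(1), press(wray([[82,9],[469,9]],.024)).round(1))"
```

```text
[[-205.3   69.9]
 [-205.2  -71.4]
 [-116.7   68.5]
 [-117.4  -71. ]] [[-96.5  79. ]
 [-97.4 -77.4]]
```

The book is square and within about 1 mm of the channel's centre. Now I push through the mouth, slowing before the pad.

Call:
{"op": "move_arm", "data": {
  "rows": [0.018, 0, 0, 0, 0.036, -0.001, 0, 0, 0.054, -0.001, 0, 0, 0.072, -0.001, 0, 0, 0.09, -0.001, 0, 0, 0.108, -0.001, 0, 0, 0.124, -0.001, 0, 0, 0.14, -0.001, 0, 0]
}}

```text
time_s: 6.6
tool_pos: [0.5606, 0.1102, 0.0689]
ee_rot: [0.689, 0.724, -0.0, 0.0]
contact_force: [-0.6, -1.7, -0.7]
opening: 0.0848
```

```bash
python3 -c "
from h import *
goto(.5592,.1456,.069,92.9)
for n in ('side','wrist'):
  p,d=optics.capture(n); cv2.imwrite(f'pics/{n}5.png',cv2.convertScaleAbs(p[...,::-1],alpha=1.6))"
```

```text
t 6.6 pos [0.5606 0.1102 0.0689] head 92.85 F [-0.61 -1.68 -0.75] j [-0.59  0.7   0.44  1.9  -0.47  0.65  0.19]
norm shift [ 0.0708  0.0008 -0.0003] turn -0.0011
```

View pics/wrist5.png

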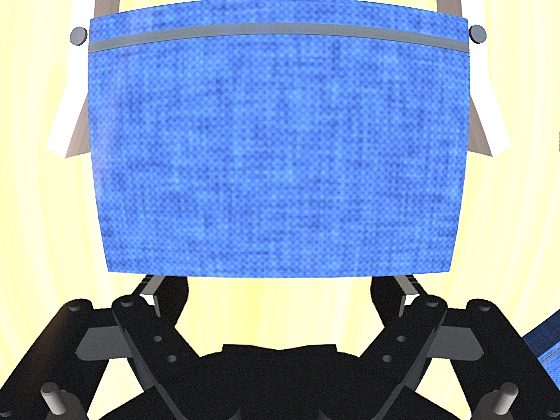

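View pics/side5.png

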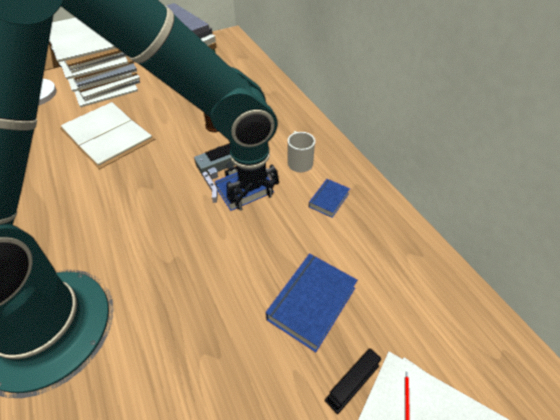

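The book is between the fences with equal gaps (fence bolts at columns 78 and 478). Next is the slow push against the pad.

Call:
{"op": "move_arm", "data": {
  "rows": [0.008, 0, 0, 0, 0.016, 0, 0, 0, 0.024, 0, 0, 0, 0.032, 0, 0, 0, 0.04, 0, 0, 0, 0.048, 0, 0, 0, 0.055, 0, 0, 0, 0.058, 0, 0, 0]
}}

```text
time_s: 7.7
tool_pos: [0.5592, 0.1379, 0.0689]
ee_rot: [0.689, 0.724, -0.0, 0.0]
contact_force: [-0.7, -8.6, 1.8]
opening: 0.0852
```

```bash
python3 -c "
from h import *
goto(.5592,.1456,.069,92.9)"
```

```text
t 7.7 pos [0.5592 0.1379 0.0689] head 92.83 F [-0.69 -8.58  1.8 ] j [-0.63  0.7   0.44  1.89 -0.47  0.66  0.14]
norm shift [ 0.0153  0.0007 -0.0001] turn -0.0016
```

Call:
{"op": "move_arm", "data": {
  "rows": [0.003, 0, 0, 0, 0.006, 0, 0, 0, 0.009, 0, 0, 0, 0.01, 0, 0, 0]
}}

```text
time_s: 8.2
tool_pos: [0.559, 0.1425, 0.0689]
ee_rot: [0.69, 0.724, -0.001, 0.001]
contact_force: [0.3, -9.8, 3.1]
opening: 0.085
```

Call:
{"op": "move_arm", "data": {
  "rows": [0.002, 0, 0, 0, 0.004, 0, 0, 0]
}}

```text
time_s: 8.45
tool_pos: [0.5589, 0.1444, 0.0689]
ee_rot: [0.69, 0.724, -0.001, 0.001]
contact_force: [-1.1, -10.3, 3.6]
opening: 0.0851
```

Call:
{"op": "move_arm", "data": {
  "rows": [0.001, 0, 0, 0, 0.002, 0, 0, 0]
}}

```text
time_s: 8.7
tool_pos: [0.5588, 0.1453, 0.0689]
ee_rot: [0.69, 0.724, -0.001, 0.001]
contact_force: [-1.9, -9.7, 3.9]
opening: 0.085
```

Call:
{"op": "move_arm", "data": {
  "rows": [0.001, 0, 0, 0, 0.002, 0, 0, 0]
}}

```text
time_s: 8.95
tool_pos: [0.5588, 0.1462, 0.0689]
ee_rot: [0.69, 0.724, -0.001, 0.001]
contact_force: [0.1, -12.3, 3.3]
opening: 0.085
```

Call:
{"op": "move_arm", "data": {
  "rows": [0.001, 0, 0, 0, 0.002, 0, 0, 0]
}}

```text
time_s: 9.2
tool_pos: [0.5587, 0.1472, 0.0689]
ee_rot: [0.69, 0.724, -0.001, 0.001]
contact_force: [-0.7, -12.1, 2.8]
opening: 0.085
```

Call:
{"op": "move_arm", "data": {
  "rows": [0.001, 0, 0, 0, 0.002, 0, 0, 0]
}}

```text
time_s: 9.45
tool_pos: [0.5587, 0.1478, 0.0689]
ee_rot: [0.69, 0.724, -0.001, 0.001]
contact_force: [-1.2, -14.0, 3.8]
opening: 0.0849
```

```bash
python3 -c "
from h import *
goto(.5592,.1456,.069,92.9)
p,d=optics.capture('wrist'); cv2.imwrite('pics/wrist6.png',cv2.convertScaleAbs(p[...,::-1],alpha=1.6))
print(monitor.get_state()['torque'])"
```

```text
t 9.45 pos [0.5587 0.1478 0.0689] head 92.79 F [ -1.18 -13.99   3.78] j [-0.65  0.71  0.44  1.88 -0.47  0.66  0.12]
norm shift [-0.0045  0.0008 -0.0002] turn -0.0025
[-2.55439605  0.14336827  0.48531057]
```

View pics/wrist6.png

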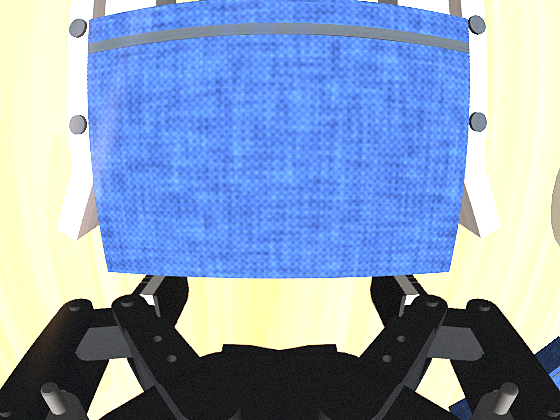

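The stops, at about (165,2) and (387,2), are right at the spine. I keep creeping forward until the force shows solid contact.

Call:
{"op": "move_arm", "data": {
  "rows": [0.001, 0, 0, 0, 0.002, 0, 0, 0]
}}

```text
time_s: 9.75
tool_pos: [0.5587, 0.1479, 0.0689]
ee_rot: [0.69, 0.724, -0.001, 0.001]
contact_force: [-0.2, -19.1, 4.4]
opening: 0.0846
```

Call:
{"op": "move_arm", "data": {
  "rows": [0.001, 0, 0, 0, 0.002, 0, 0, 0]
}}

```text
time_s: 10.0
tool_pos: [0.5587, 0.148, 0.0689]
ee_rot: [0.69, 0.724, -0.002, 0.001]
contact_force: [-0.4, -25.3, 5.4]
opening: 0.0852
```

Call:
{"op": "move_arm", "data": {
  "rows": [0, 0, 0, 0, 0, 0, 0, 0, 0, 0, 0, 0, 0, 0, 0, 0]
}}

```text
time_s: 10.5
tool_pos: [0.5587, 0.148, 0.0689]
ee_rot: [0.69, 0.724, -0.002, 0.001]
contact_force: [-0.1, -23.0, 5.0]
opening: 0.0849
```

```bash
python3 -c "
from h import *
goto(.5592,.1456,.069,92.9); print(monitor.get_state()['torque'])
p,d=optics.capture('wrist'); cv2.imwrite('pics/w7.png',cv2.resize(cv2.convertScaleAbs(p[0:70,60:500,::-1],alpha=1.3),None,fx=1.8,fy=5))
p,d=optics.capture('top'); cv2.imwrite('pics/t7.png',cv2.resize(cv2.convertScaleAbs(p[190:300,140:330,::-1],alpha=1.8),None,fx=4,fy=4,interpolation=cv2.INTER_CUBIC))
p,d=optics.capture('side'); cv2.imwrite('pics/s7.png',cv2.resize(cv2.convertScaleAbs(p[110:230,170:330,::-1],alpha=1.8),None,fx=5,fy=5,interpolation=cv2.INTER_CUBIC))
print(monitor.get_state()['contact_force'])
"
```

```text
t 10.5 pos [0.5587 0.148  0.0689] head 92.74 F [ -0.07 -23.     5.04] j [-0.65  0.71  0.45  1.88 -0.47  0.66  0.12]
norm shift [-0.0049  0.0007 -0.0001] turn -0.0036
[-4.537898    0.17823768  0.9623414 ]
[ -0.25382482 -23.44371905   4.55488667]
```

View pics/w7.png

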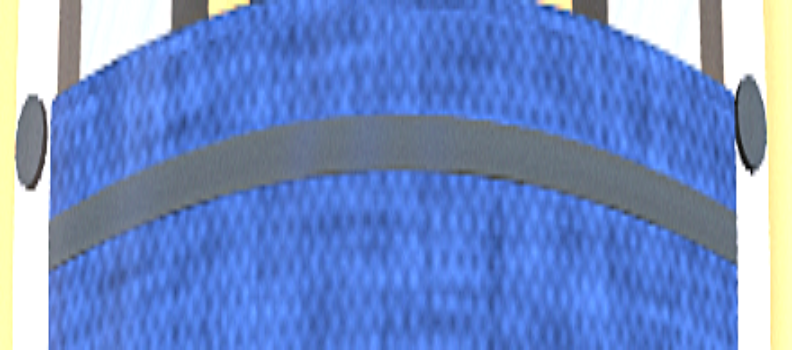

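View pics/t7.png

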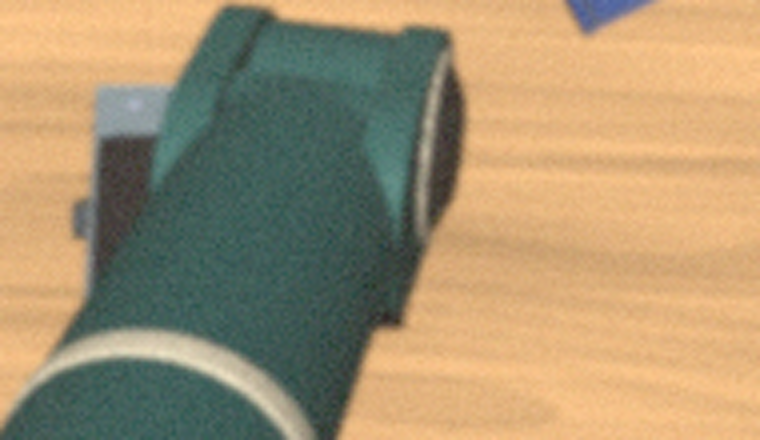

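View pics/s7.png

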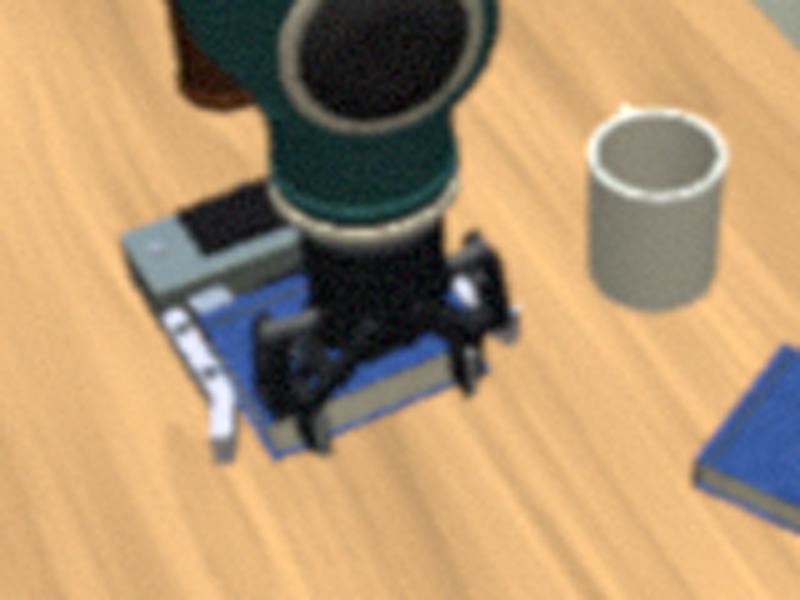

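The spine is up against the stops at 23 N, with the advance stalled at y = 0.148. However, the wrist moment of +0.96 N m about z means nearly all the push goes through the robot-side finger. I'll yaw slightly to seat both sides.

Call:
{"op": "move_arm", "data": {
  "rows": [0, 0, 0, -0.005, 0, 0, 0, -0.01, 0, 0, 0, -0.01]
}}

```text
time_s: 11.02
tool_pos: [0.5592, 0.1483, 0.069]
ee_rot: [0.688, 0.726, -0.001, 0.002]
contact_force: [3.2, -20.2, 1.1]
opening: 0.0847
```

```bash
python3 -c "
from h import *
goto(.5592,.1456,.069,92.9); print(monitor.get_state()['torque'])"
```

```text
t 11.025 pos [0.5592 0.1483 0.069 ] head 93.12 F [  3.22 -20.2    1.1 ] j [-0.65  0.71  0.44  1.88 -0.47  0.66  0.13]
norm shift [-0.0053 -0.0002 -0.    ] turn 0.0048
[-4.04263674e+00 -4.25577190e-01  2.42478390e-03]
```

The moment is now zero, so both fingers share the load. I add a touch more push.

Call:
{"op": "move_arm", "data": {
  "rows": [0.0005, 0, 0, 0, 0.001, 0, 0, 0, 0.001, 0, 0, 0, 0.001, 0, 0, 0]
}}

```text
time_s: 11.52
tool_pos: [0.5591, 0.1483, 0.069]
ee_rot: [0.688, 0.726, -0.001, 0.002]
contact_force: [3.0, -23.4, 1.6]
opening: 0.0849
```

```bash
python3 -c "
from h import *
goto(.5592,.1456,.069,92.9); print(monitor.get_state()['torque'])
p,d=optics.capture('wrist'); cv2.imwrite('pics/w8.png',cv2.resize(cv2.convertScaleAbs(p[0:70,60:500,::-1],alpha=1.3),None,fx=1.8,fy=5))
"
```

```text
t 11.525 pos [0.5591 0.1483 0.069 ] head 93.11 F [  3.03 -23.35   1.65] j [-0.65  0.71  0.44  1.88 -0.47  0.66  0.13]
norm shift [-0.0054 -0.0001 -0.    ] turn 0.0046
[-4.52387347 -0.37610593  0.10612703]
```

View pics/w8.png

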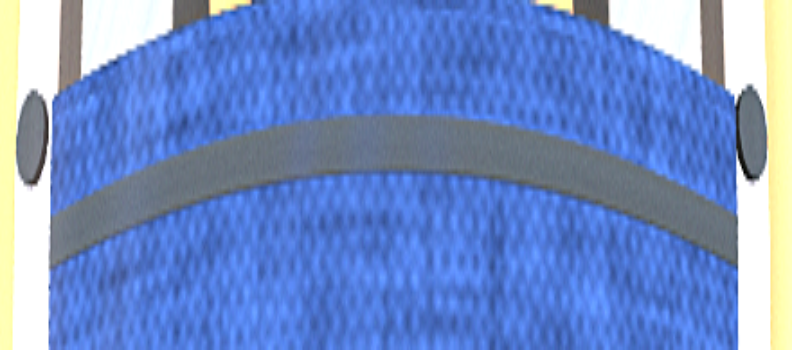

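```bash
python3 -c "
from rig import order,monitor
print(monitor.get_state()['contact_force']); print(order.hand_in())"
```

```text
[  4.23312482 -23.76608412   1.45633295]
the job is handed in; nothing more can be done
None
```

The blue middle-sized book is in the label press with its spine pressed against the stops. I handed the job in at about 11.6 s with the arm still holding it there. No verdict came back.

I pushed the fore-edge with both open fingers, turned the book about 6° on the way, and crept it in against the pad.

**Last checks**
- **Push:** it reads about 23.5 N. Commanding another 0.5 mm raised the force by 3 N without moving the tool, so the contact is solid.
- **Both stops:** at first nearly all the push went through one finger, with a moment of about 0.96 N m. A yaw of about 0.4° brought that down to 0.1 N m, and the wrist view now shows the book square between the fences. Contact on each stop is inferred from this, since the stop faces are hidden under the book and gripper.
- **Side force:** a sideways force of 3–4 N remained after the yaw correction, probably friction.
- **Other objects:** the arm did not go near the mug, pen pot or stapler. Where visible in the side and top views they looked undisturbed, though I did not measure their positions afterwards.

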